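# Set up and switch on the cold plate for a tasting

## Task

Set up the cold plate for a tasting: first lift the metal brine can with the arched handle off the marble slab and stand it upright on the round wooden trivet, wholly on it, then put every one of the yellow tasting cubes that stand about the counter on the marble slab, wholly on it and not stacked. Only then lift the hinged guard on the console, flip the toggle underneath over toward the marble (on), and lower the guard fully again; leave the other loose cheeses where they are.

Things in the scene. Friction and masses are not known exactly. Their poses are not given: they have to be found in the camera images.
- cold_plate: the cold plate, fixed to the counter. Origin: centre of its underside, under the middle of the marble; z up, x away from the robot at yaw 0, y toward the console. The marble slab is flat, 160 mm (x) by 240 mm (y), its top 32 mm above the counter, with no rim. The console joins it at the +y end: y from 123 to 221 mm, x from -82 to 82 mm, top 36 mm above the counter. Two hinge posts 102 mm high stand on the console at x = 65 mm, y = 134 and 216 mm.
- guard (a joint): the guard's hinge: 0 lowered (shut), grows as it is lifted, 1.57 upright, 2.1 at its stop, leaning 0.5 rad back, away from the robot. The hinge is stiff enough for the guard to stay at any angle (about 0.5 N at the tab moves it). The guard is a flap 92 mm long and 68 mm wide that lies level over the toggle, 95 mm above the counter, hinged at its far (+x) edge.
- guard_tab (a point): the point to hold on the guard's tab, a bar 10 mm wide along the hinge line (cold plate's y) and 12 mm thick, that sticks out 40 mm past the flap's free edge; this point is 26 mm past that edge, 118 mm from the hinge. Free space below it down to the console's top, 59 mm lower, when shut. It moves with the guard; at guard = 0 it lies toward the robot from the hinge, and its axes are the cold plate's axes turned about y by the guard's angle.
- guard_hinge (a point): the middle of the guard's hinge line, 95 mm above the counter; the line runs along the cold plate's y axis; axes are those of the cold plate.
- toggle (a joint): the toggle switch under the guard: 0 = off, leaning away from the marble (to the cold plate's +y); 0.9 = on, leaning toward the marble (-y). It stays where it is left; about 1 N at its tip moves it.
- toggle_tip (a point): the top end of the toggle lever, a round metal bat 44 mm long and 12 mm thick at the tip; it pivots 37 mm above the counter about the cold plate's x direction, at x = -12 mm, y = 175 mm in the cold plate's frame.
- can_handle (a point): the middle of the can's wooden handle bar: the bar is 15 mm thick, 66 mm long, runs along this point's y axis, 150 mm above the can's underside. z is the can's axis (up). The lid's top is 53 mm below the bar's centre.
- can_foot (a point): centre of the underside of the brine can, a closed metal can 94 mm across and 97 mm high (0.45 kg) with an arched handle on top (158 mm high in all); it starts standing on the marble.
- trivet: the round wooden trivet, fixed to the counter, 130 mm across and 10 mm thick; origin at the centre of its underside.
- cube_1_mid (a point): the centre (half-way up) of a yellow cheese tasting cube with sharp edges, 48x50x50 mm (x, y, z; about 0.11 kg), standing on the counter; two to four such cubes are there, an absent one reads None throughout.
- cube_2_mid (a point): the centre (half-way up) of a yellow cheese tasting cube with sharp edges, 50x52x54 mm (x, y, z; about 0.11 kg), standing on the counter; two to four such cubes are there, an absent one reads None throughout.
- cube_3_mid (a point): the centre (half-way up) of a yellow cheese tasting cube with sharp edges, 48x50x50 mm (x, y, z; about 0.11 kg), standing on the counter; two to four such cubes are there, an absent one reads None throughout.
- cube_4_mid (a point): the centre (half-way up) of a yellow cheese tasting cube with sharp edges, 50x52x54 mm (x, y, z; about 0.11 kg), standing on the counter; two to four such cubes are there, an absent one reads None throughout.
- white_brick: a white, rounded goat-cheese brick, 61x62x59 mm, standing loose behind and to the left of the cold plate; origin at the centre of its underside. A bystander, not a tasting cube.
- brown_tomme: a small brown round tomme, 86 mm across, 59 mm high, standing loose on the right of the counter; origin at the centre of its underside. A bystander.
- goat_drum_a: a white goat-cheese drum, 98 mm across, 67 mm high, standing loose at the far left of the counter's front; origin at the centre of its underside. A bystander.
- half_wheel: half of a white bloomy cheese, 127x64x50 mm, standing loose at the far right of the counter's front; origin at the centre of its underside. A bystander.
There are look-alikes about, which are no part of the job. What is shaped like the part that bears cube_3_mid but black is not meant.

How it is judged:
By the outcome, as a careful person would: the job done as asked, in the order asked, and still so for the second after the job is handed in, with the robot touching nothing.
Of cube_1, cube_2, cube_3, cube_4 only 2 to 4 are there at a start; the rules pass over those that are not, and their reading is None.
At some moment in a run one of cube_1, cube_2, cube_3, cube_4 may be knocked a few centimetres aside while the robot is not near it.
It also fails if it takes over 210 s, if anything falls off the work surface, if the arm or the gripper's body presses on something with over 40 N, if the wrist force passes 120 N, or if a joint passes its speed limit or range.

## Robot

A 6-joint arm with a two-finger parallel gripper is mounted at the origin on a cart in front of the work surface, level with it; the furniture and walls round the work are solid. World frame = base frame: x ahead of the robot, y to its left, z up, the work surface at z = 0. Lengths are in mm, angles in degrees, forces in N, time in s.
With the tool pointing down it reaches from about 300 to 850 mm from the base axis. Payload 5.4 kg.
Tool frame: the origin (TCP) lies between the finger pads; the fingertips stand 19 mm ahead of it and the grasp point (between the pads) is the TCP; z points along the fingers, y is the line along which they close (so a half turn about z gives the same grasp; the last joint's range is limited). The gripper opens to 85 mm and grips with 20 to 120 N. Pads are 22 mm wide; open, the fingers measure 114 mm over their backs; the gripper's body (76 mm by 85 mm) begins 54 mm behind the grasp point. The pads swing forward as they close: fully open they stand 13 mm farther back than shut.
Start: joints at [57.347, 9.076, 91.501, -0, 79.423, -12.038], TCP at [202.459, 538.161, 250.299] pointing down, gripper open.
Joint ranges: [-166.64, 166.64], [-54.1, 131.32], [10.49, 154.53], [-73.88, 253.88], [9.74, 151.15], [-171.62, 171.62]. Speed limits (degrees/s): [147.25, 147.25, 180, 180, 180, 180].

## Interface

Orientations are given as a 3x3 rotation matrix whose columns are the frame's x, y, z axes.
In Python, from rig import * gives the robot as it stands.
- The arm moves only by the shell command python3 -m handwheel 'ROWS' [FORCE]. ROWS is text: rows parted by semicolons, each of 7 numbers parted by spaces: the shift along the world's x, y, z in cm, then the turn, a rotation vector about the world's x, y, z in rad, then the finger opening in cm, from 0 to 8.54. A call has 1 to 10 rows; each row is the pose to reach, as a shift and turn from the pose commanded when the call began; what a row does not reach only later rows make up. A row lasts 1/12 s, in which the tool goes at most 41.7 mm and 7.16 degrees, less where a joint would pass 70% of its speed; a pose out of reach is approached as far as the arm can. A call with a gripper value outside its range is refused whole. The fingers move at their own pace and stop on an object; FORCE is the grip in N (left out, the last holds). Time passes only in rows, so rows that repeat a pose let the fingers close. It gives the time, the measured TCP pose, the force, the opening and the grip force at its end, in the units of the state.
- get_state(): the state, without advancing time (a new reading comes with each control period).
- capture(name): name is "scene" or "top" or "wrist"; returns a dict with "color" (384x512x3 uint8, red, green, blue), "z_map" (384x512 float32, mm along the optical axis (not along the pixel's ray), 0 where there is no reading), "vertical_fov" (degrees; the focal length in pixels is half the picture's height over the tangent of half this angle, whatever the lens; pixels are square), "cx", "cy" (the principal point, pixels), "extrinsics" (4x4, takes a point from world to camera coordinates); the wrist camera has in their place "T_tool_cam" (4x4, takes a point from camera to tool coordinates, whose origin is the TCP and whose axes are the flange's). Camera axes: x right, y down, z forward; pixel columns grow to the right and rows downward; lengths in mm; the calibration is good to about 2 mm. A picture is of the moment at which its call begins: read the wrist's pose just before it.
- hand_in(): hands the job in; it is judged then, once.
Trained networks look in a picture, given as the dict that the camera call returned (one of the last four; its "shot" number tells which), for a name from the list of things; names that differ only in an ending like _2 or _b are one class to them, and where a whole thing is asked for, a point or a joint stands for the part that bears it (a point fixed in the world has none). Each returns a list of dicts, best first, with "p" (0 to 1); they miss things now and then, are a little off and sometimes report something else, mostly with a low value. They report only what shows in the picture. A call takes as long as a camera call. They do not tell look-alikes from the thing itself.
- find_in(picture, name): "point" ([x, y, z] in mm, in the coordinates of the camera as it stood for that picture, good to about 4 mm: the middle of the surface that is visible of it).
- cut_out(picture, name): "mask" (384x512 bool, what is visible of it).
- spot_point(picture, name): "point" ([x, y, z] in mm, in the coordinates of the camera as it stood for that picture, good to about 4 mm: a listed point, or the origin of a listed thing).
The state is a dict: "time": time; "joint_positions": joint angles; "qvel": joint speeds; "effort": joint torques, N m; "eef_pos": TCP position; "ee_rot": TCP orientation; "wrist_force": force on the tool from outside, world axes, zero at the start; "moment": the same for the moment, N m; "gripper_width": finger opening in mm; "grasp_force": force on a finger pad.
Only numpy, scipy, OpenCV 4.12 (cv2) and the standard library are available. Lean on these libraries where they do the work, as an engineer would, in place of code of your own. Each camera call takes 0.05 s, during which the arm holds its last target. There are 200 camera calls.

## Working session

There is one attempt and no reset: what is moved stays moved. The work goes in short steps, Python scripts to look and compute and a shell command to move; the robot and the scene stay as the last step left them, time stands still between calls to the robot, and variables do not carry over. Pictures are saved under pics/ and viewed, at most 14 in all, crops included, and the job is handed in when it is done.

```bash
mkdir -p pics; ls
cat > h.py <<'E'
from rig import *
import numpy as np, cv2
def cap(n):
    s=get_state(); p=capture(n); p['st']=s
    if n=='wrist':
        T=np.eye(4);T[:3,:3]=np.array(s['ee_rot']);T[:3,3]=s['eef_pos']
        p['C2W']=T@np.array(p['T_tool_cam'])
    else: p['C2W']=np.linalg.inv(np.array(p['extrinsics']))
    return p
def w(p,pt): return (p['C2W']@np.append(pt,1))[:3]
def cloud(p):
    z=p['z_map'];f=z.shape[0]/2/np.tan(np.radians(p['vertical_fov']/2))
    v,u=np.mgrid[:z.shape[0],:z.shape[1]]
    P=np.stack([(u-p['cx'])*z/f,(v-p['cy'])*z/f,z],-1)
    return P@p['C2W'][:3,:3].T+p['C2W'][:3,3]
def save(p,n): cv2.imwrite('pics/'+n+'.png',p['color'][:,:,::-1])
E
python3 - <<'E'
from h import *
s=get_state();print(s['time'],s['eef_pos'],np.round(s['ee_rot'],2).tolist(),s['gripper_width'])
a=[]
for c in ['scene','top']:
    p=cap(c);save(p,c);a.append(p['color'])
    for n in ['cold_plate','can_handle','can_foot','trivet','cube_1_mid','guard_tab','guard_hinge','toggle_tip','white_brick','brown_tomme','goat_drum_a','half_wheel']:
        print(c,n,[(round(d['p'],2),np.round(w(p,d['point'])).tolist()) for d in spot_point(p,n) if d['p']>.2])
cv2.imwrite('pics/both.png',cv2.resize(np.vstack(a)[:,:,::-1],(512,768))[:600])
E
```

```text
pics
0.0 [202.14187171 537.69987463 249.30151047] [[-0.94, 0.35, -0.0], [0.35, 0.94, -0.0], [0.0, -0.0, -1.0]] 85.58105573909516
scene cold_plate [(0.9, [508.0, -100.0, 1.0])]
scene can_handle [(0.58, [487.0, -149.0, 184.0])]
scene can_foot [(0.66, [490.0, -148.0, 29.0]), (0.51, [488.0, -147.0, 184.0])]
scene trivet [(0.74, [457.0, -382.0, -1.0])]
scene cube_1_mid [(0.46, [439.0, 261.0, 26.0])]
scene guard_tab [(0.53, [680.0, -51.0, 29.0]), (0.36, [487.0, -146.0, 182.0])]
scene guard_hinge [(0.85, [566.0, 71.0, 94.0]), (0.28, [453.0, 69.0, 97.0]), (0.21, [692.0, 174.0, 3.0])]
scene toggle_tip []
scene white_brick [(0.74, [692.0, 171.0, 1.0])]
scene brown_tomme [(0.94, [633.0, -500.0, -4.0]), (0.54, [509.0, -100.0, 0.0])]
scene goat_drum_a [(0.74, [438.0, 531.0, 1.0])]
scene half_wheel [(0.88, [472.0, -597.0, -1.0])]
top cold_plate []
top can_handle []
top can_foot [(0.65, [489.0, -148.0, 26.0])]
top trivet [(0.67, [456.0, -385.0, -0.0])]
top cube_1_mid [(0.67, [437.0, 267.0, 25.0])]
top guard_tab [(0.47, [449.0, 71.0, 100.0]), (0.26, [457.0, -383.0, 0.0])]
top guard_hinge [(0.83, [568.0, 74.0, 91.0])]
top toggle_tip [(0.34, [509.0, -108.0, 2.0]), (0.29, [447.0, 67.0, 103.0])]
top white_brick [(0.58, [484.0, -152.0, 31.0]), (0.54, [692.0, 171.0, 2.0])]
top brown_tomme [(0.69, [636.0, -496.0, -0.0]), (0.39, [438.0, 263.0, 23.0])]
top goat_drum_a [(0.55, [438.0, 535.0, 2.0])]
top half_wheel [(0.69, [469.0, -601.0, 0.0])]
```

View pics/scene.png

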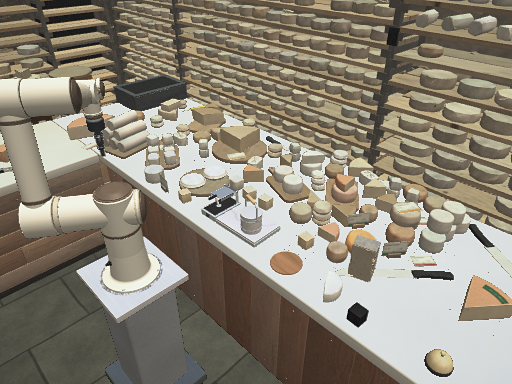

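View pics/top.png

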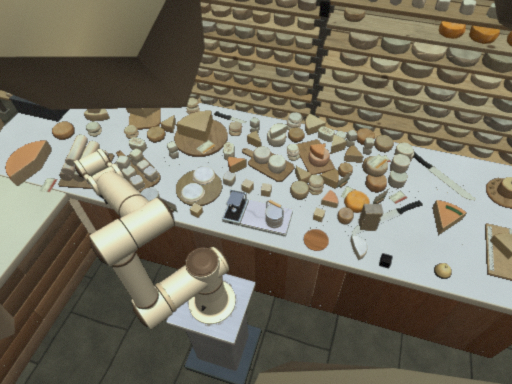

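The scene shows the plate with the can mid-frame and the trivet at (286,262). Cube-like things are at top (196,210), (247,186), (266,190) and (319,214); the black look-alike is at (386,260).

Run:
```python
from h import *
p=cap('top');X=cloud(p);q=cap('scene');Y=cloud(q)
for (u,v) in [(196,210),(247,186),(266,190),(319,214),(386,260),(317,240),(275,211)]:
    print((u,v),X[v,u].round(),p['color'][v-1:v+2,u-1:u+2].mean((0,1)).round())
for (u,v) in [(185,195),(250,195),(265,200),(306,240)]:
    print('s',(u,v),Y[v,u].round(),q['color'][v-1:v+2,u-1:u+2].mean((0,1)).round())
for P in (p,q):
    print([(round(d['p'],2),w(P,d['point']).round().tolist()) for d in find_in(P,'cube_1_mid')],[(round(d['p'],2),w(P,d['point']).round().tolist()) for d in spot_point(P,'cube_2_mid')])
a=cv2.resize(p['color'][150:270,150:410,::-1],(780,360),interpolation=cv2.INTER_CUBIC)
b=cv2.resize(q['color'][150:280,160:420,::-1],(480,240),interpolation=cv2.INTER_CUBIC)
b=np.hstack([b,np.zeros((240,300,3),np.uint8)])
cv2.imwrite('pics/crop.png',np.vstack([a,b]))
```

```text
(196, 210) [427. 256.  43.] [186. 177. 141.]
(247, 186) [652.  49.  54.] [173. 167. 141.]
(266, 190) [656. -58.  53.] [161. 153. 126.]
(319, 214) [ 588. -366.   46.] [186. 176. 141.]
(386, 260) [ 411. -727.   54.] [36. 35. 34.]
(317, 240) [ 449. -389.   16.] [155. 109.  69.]
(275, 211) [ 480. -158.  131.] [183. 192. 204.]
s (185, 195) [426. 237.  46.] [167. 146. 111.]
s (250, 195) [660.  34.  34.] [171. 152. 120.]
s (265, 200) [660. -67.  55.] [201. 194. 169.]
s (306, 240) [ 578. -381.   51.] [196. 184. 152.]
[] [(0.42, [672.0, 58.0, 26.0])]
[(0.56, [431.0, 240.0, 36.0]), (0.21, [453.0, -389.0, 10.0])] [(0.47, [678.0, 56.0, 30.0]), (0.4, [510.0, -101.0, 1.0]), (0.24, [456.0, -384.0, 2.0])]
```

View pics/crop.png

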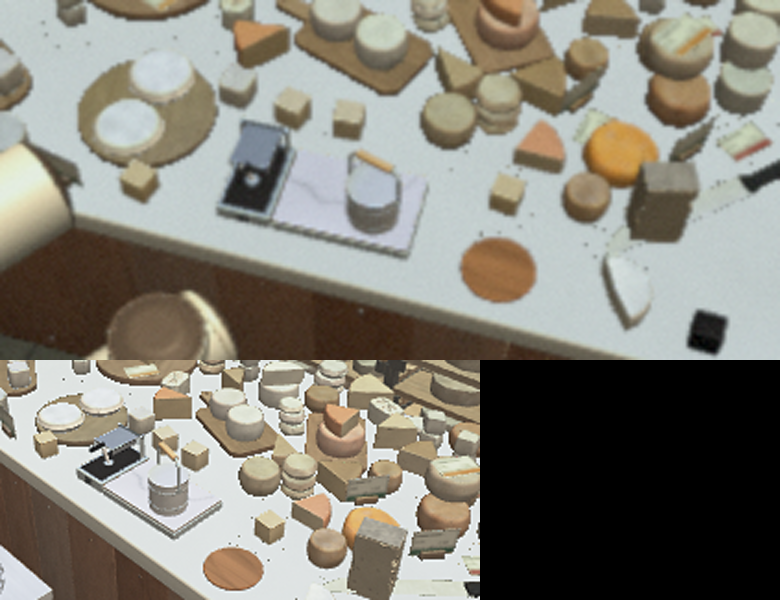

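All four yellow cubes appear to be there: A(438,263), B(675,57), C(680,-51) and D(~597,-371). The handle bar in the crop runs from (358,155) to (395,170). I'll go above the can first.

```bash
python3 -m handwheel '3 -4 3 0 0 0 8.5;5 -8 6 0 0 0 8.5;6.5 -12 8 0 0 0 8.5;8 -16 8 0 0 0 8.5;9.5 -20 8 0 0 0 8.5;11 -24 8 0 0 0 8.5;12.5 -28 8 0 0 0 8.5;14 -31.5 8 0 0 0 8.5;15.5 -35 8 0 0 0 8.5;16.5 -38 8 0 0 0 8.5'
python3 -m handwheel '1.5 -4 0 0 0 0 8.5;3 -8 0 0 0 0 8.5;4.5 -12 0 0 0 0 8.5;6 -16 0 0 0 0 8.5;7 -20 0 0 0 0 8.5;8 -23 0 0 0 0 8.5;9 -26 0 0 0 0 8.5;9.5 -28 0 0 0 0 8.5;9.5 -28.5 0 0 0 0 8.5;9.5 -28.5 0 0 0 0 8.5'
python3 - <<'E'
from h import *
p=cap('wrist');save(p,'w1');X=cloud(p);s=p['st']
print(s['time'],s['eef_pos'],np.round(s['ee_rot'],2).tolist(),p['C2W'].round(2).tolist())
for n in ['can_handle','can_foot','cold_plate','cube_1_mid','guard_tab','guard_hinge','trivet']:
    print(n,[(round(d['p'],2),w(p,d['point']).round().tolist()) for d in spot_point(p,n)])
m=(X[...,2]>170)&(X[...,2]<205)&(p['z_map']>0)&(np.hypot(X[...,0]-489,X[...,1]+148)<60)
P=X[m][:,:2];print(m.sum(),P.mean(0) if len(P) else 0)
if len(P): print(cv2.minAreaRect(P.astype(np.float32)), np.linalg.eigh(np.cov(P.T)))
E
```

```text
time: 2.43
eef_pos: [361.5, 173.2, 330.6]
ee_rot: [[-0.936, 0.352, 0.001], [0.352, 0.936, 0.0], [-0.001, 0.001, -1.0]]
wrist_force: [1.7, -0.4, 1.0]
gripper_width: 85.2
grasp_force: 0.0
time: 3.27
eef_pos: [456.1, -111.0, 330.1]
ee_rot: [[-0.935, 0.354, -0.001], [0.354, 0.935, 0.0], [0.001, 0.0, -1.0]]
wrist_force: [0.1, -0.7, 0.7]
gripper_width: 85.1
grasp_force: 0.0
3.2667 [ 456.08492365 -111.01861462  330.07557896] [[-0.94, 0.35, -0.0], [0.35, 0.94, 0.0], [0.0, 0.0, -1.0]] [[0.35, 0.88, 0.3, 378.92], [0.94, -0.33, -0.11, -80.71], [0.0, 0.32, -0.95, 453.61], [0.0, 0.0, 0.0, 1.0]]
can_handle [(0.81, [488.0, -154.0, 181.0]), (0.46, [696.0, 169.0, -1.0]), (0.43, [574.0, 67.0, 95.0])]
can_foot []
cold_plate [(0.66, [509.0, -106.0, -1.0])]
cube_1_mid [(0.75, [694.0, 169.0, -1.0])]
guard_tab [(0.58, [453.0, 69.0, 102.0])]
guard_hinge [(0.95, [575.0, 69.0, 95.0])]
trivet [(0.94, [460.0, -378.0, -5.0])]
1538 [ 487.16983422 -150.24078457]
((488.402587890625, -151.5050506591797), (95.37638092041016, 14.927389144897461), 76.26921844482422) EighResult(eigenvalues=array([ 13.82716474, 530.07350832]), eigenvectors=array([[-0.96831187,  0.24974411],
       [ 0.24974411,  0.96831187]]))
```

View pics/w1.png

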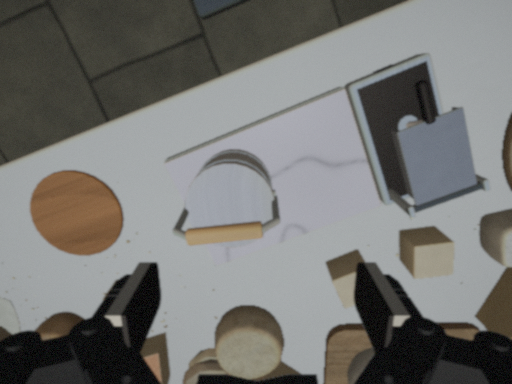

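```bash
python3 -m handwheel '1 -1 0 0 0 -0.12 8.5;2 -2 0 0 0 -0.24 8.5;3.2 -4 0 0 0 -0.36 8.5;3.2 -4 0 0 0 -0.48 7;3.2 -4 0 0 0 -0.6 6;3.2 -4 0 0 0 -0.72 6;3.2 -4 0 0 0 -0.84 6;3.2 -4 0 0 0 -0.96 6;3.2 -4 0 0 0 -1.08 6;3.2 -4 0 0 0 -1.2 6'
python3 -m handwheel '0 0 -2 0 0 -0.12 6;0 0 -4 0 0 -0.24 6;0 0 -6 0 0 -0.265 6;0 0 -6 0 0 -0.265 6;0 0 -6 0 0 -0.265 6'
python3 - <<'E'
from h import *
p=cap('wrist');save(p,'w2');X=cloud(p);s=p['st']
print(s['time'],s['eef_pos'],np.round(s['ee_rot'],2).tolist(),np.round(s['joint_positions']))
for n in ['can_handle','trivet','cold_plate','guard_tab','guard_hinge']:
    print(n,[(round(d['p'],2),w(p,d['point']).round().tolist()) for d in spot_point(p,n)][:2])
m=(X[...,2]>170)&(X[...,2]<205)&(p['z_map']>0)&(np.hypot(X[...,0]-489,X[...,1]+148)<60)
P=X[m];print(m.sum(),P.mean(0),P.max(0)); 
print(cv2.minAreaRect(P[:,:2].astype(np.float32)))
E
```

```text
time: 4.5
eef_pos: [488.2, -149.6, 330.3]
ee_rot: [[-0.006, 1.0, 0.0], [1.0, 0.006, -0.0], [-0.0, 0.0, -1.0]]
wrist_force: [-0.8, 0.6, 0.3]
gripper_width: 60.0
grasp_force: 0.0
time: 4.92
eef_pos: [487.7, -149.4, 269.6]
ee_rot: [[0.25, 0.968, -0.002], [0.968, -0.25, 0.001], [0.001, -0.002, -1.0]]
wrist_force: [-0.2, 0.2, -0.3]
gripper_width: 60.2
grasp_force: 0.0
4.9167 [ 487.68583118 -149.41090607  269.61238071] [[0.25, 0.97, -0.0], [0.97, -0.25, 0.0], [0.0, -0.0, -1.0]] [-31.  -1. 100.   0.  81. -16.]
can_handle [(0.59, [484.0, -152.0, 181.0])]
trivet [(0.93, [459.0, -379.0, -3.0])]
cold_plate [(0.83, [509.0, -105.0, -2.0])]
guard_tab []
guard_hinge []
2467 [ 490.62464786 -146.64483253  186.14028019] [ 503.73170367 -105.8562388   190.77641368]
((489.08587646484375, -152.06069946289062), (94.7831039428711, 14.697690963745117), 76.31676483154297)
```

```bash
python3 -m handwheel '0.1 -0.1 -3 0 0 0 6;0.1 -0.2 -5 0 0 0 6;0.1 -0.2 -7 0 0 0 6;0.1 -0.2 -8 0 0 0 6;0.1 -0.2 -8.7 0 0 0 6;0.1 -0.2 -8.7 0 0 0 6;0.1 -0.2 -8.7 0 0 0 0.8;0.1 -0.2 -8.7 0 0 0 0.8;0.1 -0.2 -8.7 0 0 0 0.8;0.1 -0.2 -8.7 0 0 0 0.8' 60
python3 -m handwheel '0 0 0 0 0 0 0.8;0 0 0 0 0 0 0.8;0 0 0 0 0 0 0.8;0 0 1 0 0 0 0.8;0 0 2 0 0 0 0.8;0 0 4 0 0 0 0.8;0 0 5 0 0 0 0.8;0 0 6 0 0 0 0.8;0 0 6 0 0 0 0.8;0 0 6 0 0 0 0.8'
```

```text
time: 6.05
eef_pos: [489.6, -152.3, 184.5]
ee_rot: [[0.251, 0.968, 0.001], [0.968, -0.251, -0.001], [-0.001, 0.001, -1.0]]
wrist_force: [-2.6, 1.2, 5.5]
gripper_width: 13.3
grasp_force: 58.4
time: 6.88
eef_pos: [489.4, -152.2, 243.5]
ee_rot: [[0.251, 0.968, 0.001], [0.968, -0.251, -0.001], [-0.0, 0.001, -1.0]]
wrist_force: [0.3, 0.5, -4.4]
gripper_width: 12.6
grasp_force: 59.0
```

```bash
python3 -m handwheel '-0.2 -1.5 1 0 0 0 0.8;-0.5 -4 1 0 0 0 0.8;-0.8 -7 1 0 0 0 0.8;-1.2 -10 1 0 0 0 0.8;-1.6 -13 1 0 0 0 0.8;-2.1 -16 1 0 0 0 0.8;-2.5 -19 1 0 0 0 0.8;-2.8 -21 1 0 0 0 0.8;-3.1 -22.3 1 0 0 0 0.8;-3.1 -22.8 0 0 0 0 0.8'
python3 -m handwheel '0 0 -1.5 0 0 0 0.8;0 0 -3 0 0 0 0.8;0 0 -4.5 0 0 0 0.8;0 0 -6 0 0 0 0.8;0 0 -7 0 0 0 0.8;0 0 -7.5 0 0 0 0.8;0 0 -7.5 0 0 0 0.8;0 0 -7.5 0 0 0 0.8;0 0 -7.5 0 0 0 0.8'
python3 - <<'E'
from h import *
p=cap('scene');q=cap('wrist');save(q,'w3')
for P,c in((p,'s'),(q,'w')):
  for n in ['can_foot','can_handle','trivet']: print(c,n,[(round(d['p'],2),w(P,d['point']).round().tolist()) for d in spot_point(P,n)][:2])
E
```

```text
time: 7.72
eef_pos: [458.0, -382.4, 244.0]
ee_rot: [[0.253, 0.967, 0.001], [0.967, -0.253, -0.002], [-0.002, 0.002, -1.0]]
wrist_force: [1.3, -1.0, -3.9]
gripper_width: 12.9
grasp_force: 59.0
time: 8.47
eef_pos: [458.8, -380.4, 169.4]
ee_rot: [[0.251, 0.968, 0.001], [0.968, -0.251, -0.001], [-0.001, 0.002, -1.0]]
wrist_force: [-0.5, 0.5, -3.7]
gripper_width: 13.0
grasp_force: 58.9
s can_foot [(0.74, [458.0, -375.0, 16.0])]
s can_handle [(0.58, [459.0, -375.0, 167.0]), (0.58, [451.0, 69.0, 102.0])]
s trivet [(0.73, [456.0, -383.0, 0.0])]
w can_foot []
w can_handle [(0.93, [455.0, -379.0, 166.0])]
w trivet []
```

View pics/w3.png

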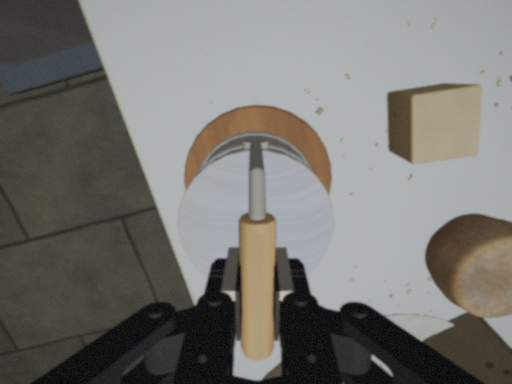

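The can hangs over the trivet, roughly concentric, about 6 mm up. I'll lower it, release and retreat.

```bash
python3 -m handwheel '0 -0.3 -0.2 0 0 0 0.8;0 -0.3 -0.4 0 0 0 0.8;0 -0.3 -0.6 0 0 0 0.8;0 -0.3 -0.75 0 0 0 0.8;0 -0.3 -0.75 0 0 0 0.8;0 -0.3 -0.75 0 0 0 0.8'
python3 -m handwheel '0 0 0 0 0 0 2;0 0 0 0 0 0 4;0 0 0 0 0 0 5;0 0 0 0 0 0 5;0 0 0 0 0 0 5;0 0 2 0 0 0 5;0 0 5 0 0 0 5;0 0 8 0 0 0 6;0 0 12 0 0 0 7.5;0 0 12 0 0 0 7.5'
python3 - <<'E'
from h import *
p=cap('scene');q=cap('wrist');save(q,'w4');print(np.round(q['st']['joint_positions']))
for P,c in((p,'s'),(q,'w')):
  for n in ['can_foot','can_handle','trivet','cube_1_mid','cube_2_mid']: print(c,n,[(round(d['p'],2),w(P,d['point']).round().tolist()) for d in spot_point(P,n)][:4])
X=cloud(q);c=q['color'].astype(int)
m=(abs(X[...,2]-52)<10)&(np.hypot(X[...,0]-597,X[...,1]+371)<70)
P=X[m];print(m.sum(),P.mean(0),cv2.minAreaRect(P[:,:2].astype(np.float32)),np.median(P[:,2]))
E
```

```text
time: 9.37
eef_pos: [458.6, -383.8, 162.8]
ee_rot: [[0.251, 0.968, 0.001], [0.968, -0.251, -0.002], [-0.002, 0.001, -1.0]]
wrist_force: [-2.8, 1.8, 5.7]
gripper_width: 12.9
grasp_force: 60.0
time: 10.2
eef_pos: [460.6, -385.9, 290.3]
ee_rot: [[0.251, 0.968, 0.009], [0.968, -0.251, -0.012], [-0.009, 0.012, -1.0]]
wrist_force: [0.4, -1.4, 2.0]
gripper_width: 74.9
grasp_force: 0.0
[-51.  11.  85.   0.  83. -37.]
s can_foot [(0.89, [458.0, -376.0, 11.0])]
s can_handle [(0.87, [457.0, -380.0, 159.0])]
s trivet [(0.62, [456.0, -384.0, 4.0]), (0.58, [570.0, 68.0, 94.0])]
s cube_1_mid [(0.74, [679.0, 53.0, 30.0]), (0.5, [439.0, 261.0, 25.0])]
s cube_2_mid [(0.53, [677.0, 55.0, 30.0])]
w can_foot []
w can_handle [(0.73, [454.0, -382.0, 161.0])]
w trivet []
w cube_1_mid []
w cube_2_mid []
2430 [ 600.62684367 -362.7256515    49.65019926] ((601.3419799804688, -363.7911376953125), (50.238685607910156, 48.14408874511719), 83.63799285888672) 49.812399380422505
```

View pics/w4.png

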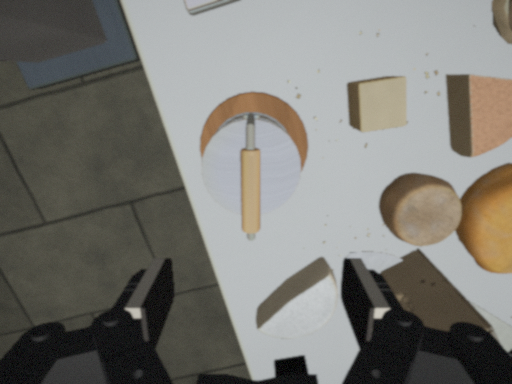

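The can stands wholly on the trivet (trivet rim visible all round except where hidden). Cube D is at (601,-364), yaw -6°, top at 50.

```bash
python3 -m handwheel '3.5 0.5 0 0 0 0.05 8.5;7 1 0 0 0 0.1 8.5;11 1.6 -1 0 0 0.14 8.5;14.2 2 -4 0 0 0.14 8.5;14.2 2 -7 0 0 0.14 8.5;14.2 2 -11 0 0 0.14 8.5;14.2 2 -13 0 0 0.14 8.5;14.2 2 -13 0 0 0.14 8.5;14.2 2 -13 0 0 0.14 8.5'
cat >> h.py <<'E'
def cube(p,c,zt=52,r=70):
    X=cloud(p);m=(abs(X[...,2]-zt)<8)&(p['z_map']>0)&(np.hypot(X[...,0]-c[0],X[...,1]-c[1])<r)
    n,l,st,ce=cv2.connectedComponentsWithStats(m.astype(np.uint8))
    for i in range(1,n):
        if st[i,4]>300:
            P=X[l==i];print('cube',st[i,4],np.array(cv2.minAreaRect(P[:,:2].astype(np.float32))[0]).round(1),*[np.round(a,1) for a in cv2.minAreaRect(P[:,:2].astype(np.float32))[1:]],'z',np.median(P[:,2]).round(1),'col',np.median(p['color'][l==i],0))
    s=p['st'];print('tcp',s['time'],np.round(s['eef_pos'],1),'ytool',np.degrees(np.arctan2(s['ee_rot'][1][1],s['ee_rot'][0][1])).round(1),np.round(s['joint_positions']))
E
python3 - <<'E'
from h import *
cube(cap('wrist'),(601,-364))
E
```

```text
time: 11.55
eef_pos: [599.6, -362.5, 149.5]
ee_rot: [[0.114, 0.994, -0.002], [0.994, -0.114, 0.002], [0.002, -0.002, -1.0]]
wrist_force: [-0.2, 0.0, 0.8]
gripper_width: 85.3
grasp_force: 0.0
cube 4644 [ 601.7 -363.5] [49.8 48.1] 83.9 z 49.8 col [152. 144. 122.]
tcp 11.55 [ 599.6 -362.5  149.5] ytool -6.5 [-41.  32.  74.   0.  74. -34.]
```

```bash
python3 -m handwheel '0.2 -0.1 -3 0 0 0 8.5;0.2 -0.1 -6 0 0 0 8.5;0.2 -0.1 -9 0 0 0 8.5;0.2 -0.1 -11 0 0 0 8.5;0.2 -0.1 -12.3 0 0 0 8.5;0.2 -0.1 -12.3 0 0 0 4;0.2 -0.1 -12.3 0 0 0 4;0.2 -0.1 -12.3 0 0 0 4;0.2 -0.1 -12.3 0 0 0 4;0.2 -0.1 -12.3 0 0 0 4' 40
python3 -m handwheel '0 0 0 0 0 0 4;0 0 0 0 0 0 4;0 0 2 0 0 0 4;0 0 5 0 0 0 4;0 0 8 0 0 0 4;0 0 11 0 0 0 4;0 0 14 0 0 0 4;0 0 14 0 0 0 4;0 0 14 0 0 0 4'
```

```text
time: 12.43
eef_pos: [604.0, -365.7, 31.3]
ee_rot: [[0.114, 0.994, 0.004], [0.994, -0.114, -0.004], [-0.003, 0.005, -1.0]]
wrist_force: [-0.1, -0.5, 7.3]
gripper_width: 47.8
grasp_force: 42.9
time: 13.18
eef_pos: [603.7, -365.2, 171.6]
ee_rot: [[0.114, 0.994, 0.005], [0.994, -0.114, -0.004], [-0.004, 0.006, -1.0]]
wrist_force: [0.3, 0.2, -1.8]
gripper_width: 47.3
grasp_force: 42.3
```

```bash
python3 -m handwheel '-1 3 0 0 0 0.05 4;-3 7 0 0 0 0.1 4;-5 11 0 0 0 0.136 4;-7.5 14 0 0 0 0.136 4;-9.6 17.5 0 0 0 0.136 4;-9.6 17.5 0 0 0 0.136 4;-9.6 17.5 0 0 0 0.136 4'
python3 - <<'E'
from h import *
for c in ['top','wrist']:
    p=cap(c);X=cloud(p);m=(abs(X[...,2]-32)<6)&(p['z_map']>0)&(abs(X[...,0]-508)<110)&(X[...,1]>-260)&(X[...,1]<25)
    P=X[m];r=cv2.minAreaRect(P[:,:2].astype(np.float32));print(c,m.sum(),np.median(P[:,2]),r,np.percentile(P[:,:2],[1,99],axis=0).round(1).tolist())
    for n in ['cold_plate','guard_hinge']: print(n,[(round(d['p'],2),w(p,d['point']).round().tolist()) for d in spot_point(p,n)][:1])
s=p['st'];print(s['eef_pos']);save(p,'w5')
E
```

```text
time: 13.77
eef_pos: [503.8, -186.2, 165.3]
ee_rot: [[-0.024, 1.0, -0.004], [1.0, 0.024, 0.003], [0.003, -0.004, -1.0]]
wrist_force: [-0.4, 0.3, -1.0]
gripper_width: 47.6
grasp_force: 42.2
top 929 32.20210248204148 ((504.84210205078125, -101.25996398925781), (171.38333129882812, 253.17416381835938), 0.6061406135559082) [[424.5, -224.4], [587.4, 21.0]]
cold_plate [(0.62, [506.0, -106.0, 3.0])]
guard_hinge [(0.68, [572.0, 75.0, 91.0])]
wrist 46800 31.832860720789938 ((511.1920471191406, -141.4416961669922), (160.39669799804688, 169.18443298339844), 1.5206682682037354) [[432.8, -219.9], [588.8, -58.2]]
cold_plate [(0.57, [509.0, -108.0, -2.0])]
guard_hinge [(0.74, [514.0, -185.0, 161.0])]
[ 506.90035381 -190.12381369  167.80108625]
```

View pics/w5.png

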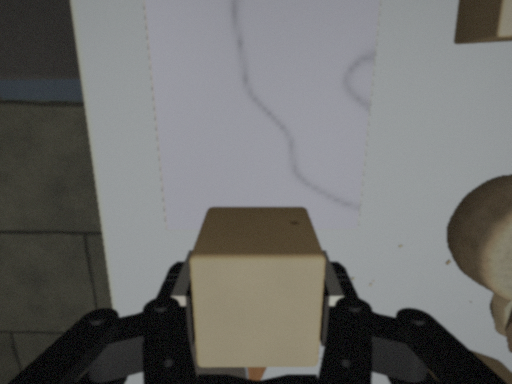

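```bash
python3 -m handwheel '0.2 -0.1 -3 0 0 0 4;0.4 -0.2 -6 0 0 0 4;0.4 -0.2 -8 0 0 0 4;0.4 -0.2 -9.5 0 0 0 4;0.4 -0.2 -10.1 0 0 0 4;0.4 -0.2 -10.3 0 0 0 4;0.4 -0.2 -10.3 0 0 0 4;0.4 -0.2 -10.3 0 0 0 4'
python3 -m handwheel '0 0 -0.1 0 0 0 4;0 0 -0.2 0 0 0 4;0 0 -0.3 0 0 0 4;0 0 -0.3 0 0 0 4;0 0 -0.3 0 0 0 4'
```

```text
time: 14.73
eef_pos: [511.2, -191.8, 66.0]
ee_rot: [[-0.022, 1.0, 0.002], [1.0, 0.022, -0.001], [-0.001, 0.002, -1.0]]
wrist_force: [-0.2, 0.2, -0.8]
gripper_width: 48.0
grasp_force: 42.1
time: 15.15
eef_pos: [510.9, -191.5, 63.3]
ee_rot: [[-0.022, 1.0, 0.001], [1.0, 0.022, -0.001], [-0.001, 0.001, -1.0]]
wrist_force: [-2.5, 1.3, 5.7]
gripper_width: 47.7
grasp_force: 42.8
```

```bash
python3 -m handwheel '0 0 0 0 0 0 6.5;0 0 0 0 0 0 7;0 0 0 0 0 0 7;0 0 3 0 0 0 7;0 0 6 0 0 0 7.5;0 0 10 0 0 0 8.5;4 4 11 0 0 0 8.5;7 7 11 0 0 0 8.5;9.5 9.5 11 0 0 0 8.5;11 11 11 0 0 0 8.5'
python3 - <<'E'
from h import *
p=cap('wrist');save(p,'w6')
print('marble');cube(p,(511,-192),82)
print('C');cube(p,(680,-51),52,90)
print([(round(d['p'],2),w(p,d['point']).round().tolist()) for d in spot_point(p,'cube_1_mid')])
E
```

```text
time: 15.98
eef_pos: [622.1, -78.8, 172.5]
ee_rot: [[-0.023, 1.0, 0.002], [1.0, 0.023, 0.0], [0.0, 0.002, -1.0]]
wrist_force: [1.0, -0.6, -0.3]
gripper_width: 85.1
grasp_force: 0.0
marble
tcp 15.9833 [622.1 -78.8 172.5] ytool 1.3 [-18.  20.  87.   0.  72. -20.]
C
cube 1073 [674.7  34.8] [12.2 43.6] 80.6 z 53.6 col [136. 132. 116.]
cube 4963 [680.8 -50.8] [50.2 52.3] 4.4 z 53.8 col [141. 136. 121.]
tcp 15.9833 [622.1 -78.8 172.5] ytool 1.3 [-18.  20.  87.   0.  72. -20.]
[]
```

View pics/w6.png

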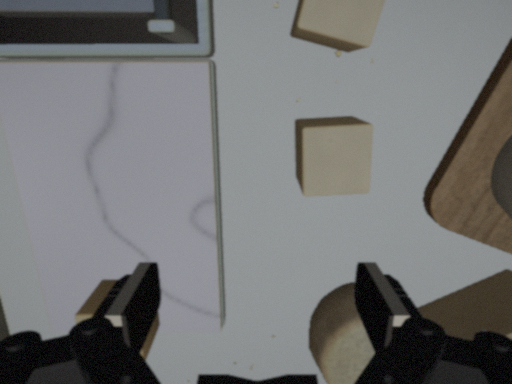

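Cube C is at (680.8,-50.8), yaw 4.4°; the first cube stands on the marble at lower left.

```bash
python3 -m handwheel '3 1.5 0 0 0 0.05 7;5.9 2.8 -1 0 0 0.054 7;5.9 2.8 -4 0 0 0.054 7;5.9 2.8 -6 0 0 0.054 7;5.9 2.8 -6 0 0 0.054 7;5.9 2.8 -6 0 0 0.054 7'
python3 - <<'E'
from h import *
p=cap('wrist');cube(p,(680,-51),52,90)
E
```

```text
time: 16.58
eef_pos: [677.7, -53.3, 110.2]
ee_rot: [[-0.075, 0.997, -0.004], [0.997, 0.075, 0.001], [0.001, -0.004, -1.0]]
wrist_force: [-0.3, 0.1, 0.3]
gripper_width: 69.8
grasp_force: 0.0
cube 1539 [675.1  35.2] [12.3 42.9] 79.3 z 53.7 col [145. 141. 125.]
cube 7404 [680.7 -50.2] [50.1 51.7] 4.5 z 53.8 col [147. 142. 126.]
tcp 16.5833 [677.7 -53.3 110.2] ytool 4.3 [-15.  32.  79.  -0.  69. -19.]
```

```bash
python3 -m handwheel '0.2 0.2 -3 0 0 0 7;0.2 0.2 -5 0 0 0 7;0.2 0.2 -7 0 0 0 7;0.2 0.2 -8.1 0 0 0 7;0.2 0.2 -8.1 0 0 0 7;0.2 0.2 -8.1 0 0 0 4;0.2 0.2 -8.1 0 0 0 4;0.2 0.2 -8.1 0 0 0 4;0.2 0.2 -8.1 0 0 0 4;0.2 0.2 -8.1 0 0 0 4' 40
python3 -m handwheel '0 0 0 0 0 0 4;0 0 2 0 0 0 4;0 0 5 0 0 0 4;0 0 8 0 0 0 4;0 0 11 0 0 0 4;-4 -2 11 0 0 -0.05 4;-8 -4 11 0 0 -0.05 4;-12 -6 11 0 0 -0.05 4;-16 -8 11 0 0 -0.05 4;-16 -8 11 0 0 -0.05 4'
```

```text
time: 17.47
eef_pos: [682.9, -51.5, 33.3]
ee_rot: [[-0.076, 0.997, 0.004], [0.997, 0.076, -0.001], [-0.001, 0.004, -1.0]]
wrist_force: [-0.4, -0.8, 6.4]
gripper_width: 49.4
grasp_force: 43.2
time: 18.3
eef_pos: [516.2, -131.9, 139.6]
ee_rot: [[-0.024, 1.0, -0.005], [1.0, 0.024, 0.001], [0.001, -0.005, -1.0]]
wrist_force: [0.7, -0.5, -1.8]
gripper_width: 49.4
grasp_force: 42.8
```

```bash
python3 -m handwheel '-0.4 -0.1 -1 0 0 0 4;-0.8 -0.2 -3 0 0 0 4;-0.8 -0.2 -5 0 0 0 4;-0.8 -0.2 -6 0 0 0 4;-0.8 -0.2 -6 0 0 0 4;-0.8 -0.2 -6 0 0 0 4;-0.8 -0.2 -6 0 0 0 4'
python3 - <<'E'
from h import *
p=cap('wrist');s=p['st'];print(s['eef_pos'],s['wrist_force'])
p=cap('top');print('marble');cube(p,(511,-192),82,60)
E
```

```text
time: 18.88
eef_pos: [514.4, -133.2, 81.7]
ee_rot: [[-0.027, 1.0, 0.002], [1.0, 0.027, -0.001], [-0.001, 0.002, -1.0]]
wrist_force: [0.2, -0.4, -0.0]
gripper_width: 49.7
grasp_force: 42.8
[ 514.39294177 -133.19522543   81.74386271] [ 0.21624819 -0.4205741  -0.04514915]
marble
tcp 18.9333 [ 514.5 -133.4   82. ] ytool 1.5 [-28.  14. 106.   0.  59. -29.]
```

```bash
python3 -m handwheel '-0.3 0 -0.6 0 0 0 4;-0.3 0 -1.2 0 0 0 4;-0.3 0 -1.5 0 0 0 4;-0.3 0 -1.6 0 0 0 4;-0.3 0 -1.7 0 0 0 4;-0.3 0 -1.7 0 0 0 4;-0.3 0 -1.7 0 0 0 4'
```

```text
time: 19.57
eef_pos: [509.7, -132.8, 65.2]
ee_rot: [[-0.026, 1.0, -0.002], [1.0, 0.026, 0.001], [0.001, -0.002, -1.0]]
wrist_force: [-9.1, 4.2, 17.1]
gripper_width: 49.5
grasp_force: 44.8
```

```bash
python3 -m handwheel '0 0 0.1 0 0 0 6.5;0 0 0.1 0 0 0 7;0 0 0.1 0 0 0 7;0 0 3 0 0 0 7;0 0 7 0 0 0 7.5;0 0 11 0 0 0 7.5;4 2 12 0 0 0 7.5;8 4 12 0 0 0 7.5;12 6 12 0 0 0 7.5;12 9 12 0 0 0 7.5'
python3 - <<'E'
from h import *
p=cap('wrist');save(p,'w7')
cube(p,(675,57),52,70)
E
```

```text
time: 20.4
eef_pos: [634.2, -44.3, 183.4]
ee_rot: [[-0.023, 1.0, 0.003], [1.0, 0.023, -0.001], [-0.001, 0.003, -1.0]]
wrist_force: [0.7, -0.1, -1.4]
gripper_width: 75.0
grasp_force: 0.0
cube 5933 [676.2  56. ] [52.  50.2] 77.2 z 53.8 col [143. 138. 123.]
tcp 20.4 [634.2 -44.3 183.4] ytool 1.3 [-15.  21.  85.  -0.  74. -16.]
```

View pics/w7.png

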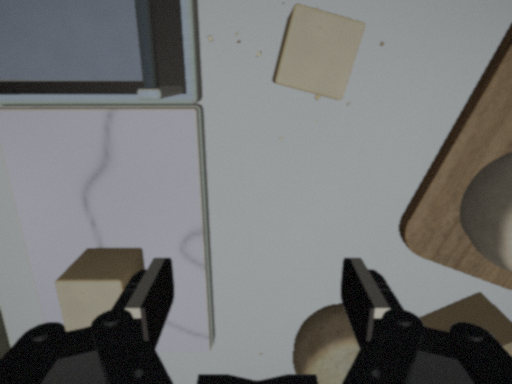

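```bash
python3 -m handwheel '1.5 4 0 0 0 -0.1 7;3 8 0 0 0 -0.2 7;4.1 10 -1 0 0 -0.246 7;4.1 10 -4 0 0 -0.246 7;4.1 10 -7 0 0 -0.246 7;4.1 10 -7 0 0 -0.246 7;4.1 10 -7 0 0 -0.246 7'
python3 - <<'E'
from h import *
p=cap('wrist');cube(p,(676,56),52,60)
E
```

```text
time: 21.03
eef_pos: [669.2, 57.1, 111.4]
ee_rot: [[0.218, 0.976, -0.006], [0.976, -0.218, 0.001], [-0.001, -0.006, -1.0]]
wrist_force: [-0.4, 0.2, 0.2]
gripper_width: 70.0
grasp_force: 0.0
cube 7294 [676.3  56.4] [52.1 50.1] 77.4 z 53.7 col [149. 145. 129.]
tcp 21.0333 [669.2  57.1 111.4] ytool -12.6 [-5. 31. 81.  0. 69.  7.]
```

```bash
python3 -m handwheel '0.4 0 -2 0 0 0 7;0.4 0 -3 0 0 0 7;0.4 0 -3 0 0 0 7;0.4 0 -3 0 0 0 7'
python3 -m handwheel '0 0 0 0 0 0 7;0 0 0 0 0 0 7'
```

```text
time: 21.42
eef_pos: [675.2, 56.7, 84.4]
ee_rot: [[0.219, 0.976, -0.0], [0.976, -0.219, 0.0], [0.0, -0.0, -1.0]]
wrist_force: [0.9, -0.2, 0.0]
gripper_width: 69.6
grasp_force: 0.0
time: 21.58
eef_pos: [676.0, 56.8, 85.3]
ee_rot: [[0.218, 0.976, 0.002], [0.976, -0.218, -0.0], [0.0, 0.002, -1.0]]
wrist_force: [0.9, 0.7, 0.8]
gripper_width: 70.2
grasp_force: 0.0
```

```bash
python3 -m handwheel '0 0 -2 0 0 0 7;0 0 -4 0 0 0 7;0 0 -5.4 0 0 0 7;0 0 -5.4 0 0 0 7;0 0 -5.4 0 0 0 4;0 0 -5.4 0 0 0 4;0 0 -5.4 0 0 0 4;0 0 -5.4 0 0 0 4;0 0 -5.4 0 0 0 4;0 0 -5.4 0 0 0 4' 40
python3 -m handwheel '0 0 3 0 0 0 4;0 0 7 0 0 0 4;0 0 11 0 0 0 4;0 0 12 0 0 0 4;-4 -4 12 0 0 0.08 4;-7 -7 12 0 0 0.16 4;-10 -10 12 0 0 0.24 4;-13.5 -12.5 12 0 0 0.24 4;-16.5 -13.2 12 0 0 0.24 4;-16.5 -13.2 11 0 0 0.24 4'
python3 -m handwheel '0 0 -3 0 0 0 4;0 0 -6 0 0 0 4;0 0 -6 0 0 0 4;0 0 -6 0 0 0 4;0 0 -6 0 0 0 4'
```

```text
time: 22.42
eef_pos: [676.0, 56.9, 30.9]
ee_rot: [[0.218, 0.976, 0.002], [0.976, -0.218, -0.0], [0.0, 0.002, -1.0]]
wrist_force: [-0.7, 0.7, 3.4]
gripper_width: 49.6
grasp_force: 42.5
time: 23.25
eef_pos: [505.3, -76.6, 139.4]
ee_rot: [[-0.017, 1.0, -0.003], [1.0, 0.017, -0.0], [-0.0, -0.003, -1.0]]
wrist_force: [-0.2, -0.1, -2.3]
gripper_width: 49.7
grasp_force: 42.7
time: 23.67
eef_pos: [511.2, -75.2, 81.0]
ee_rot: [[-0.02, 1.0, 0.002], [1.0, 0.02, -0.001], [-0.001, 0.002, -1.0]]
wrist_force: [0.0, -0.5, -1.1]
gripper_width: 49.7
grasp_force: 42.5
```

```bash
python3 -m handwheel '0 0 -0.7 0 0 0 4;0 0 -1.3 0 0 0 4;0 0 -1.6 0 0 0 4;0 0 -1.6 0 0 0 4;0 0 -1.7 0 0 0 4;0 0 -1.7 0 0 0 4'
python3 -m handwheel '0 0 -0.1 0 0 0 4;0 0 -0.1 0 0 0 6.5;0 0 -0.1 0 0 0 7;0 0 -0.1 0 0 0 7;0 0 3 0 0 0 7;0 0 7 0 0 0 7;0 0 11 0 0 0 8;0 0 13 0 0 0 8;-3 3 14 0 0 0 8;-6 6 14 0 0 0 8'
python3 - <<'E'
from h import *
p=cap('top');q=cap('scene')
for P in(p,q):
  print([(round(d['p'],2),w(P,d['point']).round().tolist()) for d in spot_point(P,'cube_1_mid')])
E
```

```text
time: 24.17
eef_pos: [510.4, -75.1, 63.0]
ee_rot: [[-0.02, 1.0, 0.0], [1.0, 0.02, -0.0], [-0.0, 0.0, -1.0]]
wrist_force: [0.8, 0.1, -1.5]
gripper_width: 49.8
grasp_force: 42.7
time: 25.0
eef_pos: [454.0, -17.8, 206.1]
ee_rot: [[-0.018, 1.0, 0.006], [1.0, 0.018, -0.002], [-0.002, 0.006, -1.0]]
wrist_force: [-0.4, 0.6, 1.5]
gripper_width: 80.0
grasp_force: 0.0
[(0.71, [508.0, -184.0, 55.0]), (0.65, [438.0, 265.0, 25.0]), (0.64, [452.0, -379.0, 6.0])]
[(0.63, [632.0, -501.0, -2.0]), (0.5, [442.0, 261.0, 25.0]), (0.4, [567.0, 70.0, 92.0])]
```

```bash
python3 -m handwheel '0 4 0 0 0 0 8;0 8 0 0 0 0 8;0 12 0 0 0 0 8;-0.5 16 0 0 0 0 8;-1 20 -1 0 0 0 8;-1 20 -3 0 0 0 8;-1 20 -4 0 0 0 8;-1 20 -4 0 0 0 8'
python3 - <<'E'
from h import *
p=cap('wrist');save(p,'w8');cube(p,(438,263),52,70)
E
```

```text
time: 25.87
eef_pos: [441.0, 182.5, 160.1]
ee_rot: [[-0.02, 1.0, -0.005], [1.0, 0.02, -0.001], [-0.001, -0.005, -1.0]]
wrist_force: [-0.4, -0.6, -0.4]
gripper_width: 80.1
grasp_force: 0.0
cube 1777 [493.5 293. ] [14.1 48.6] 33.4 z 54.1 col [180. 179. 165.]
cube 5851 [440.4 261.6] [50.  48.1] 77.8 z 49.8 col [178. 169. 145.]
tcp 25.8667 [441.  182.5 160.1] ytool 1.1 [  8.  -0. 112.  -0.  68.   7.]
```

View pics/w8.png

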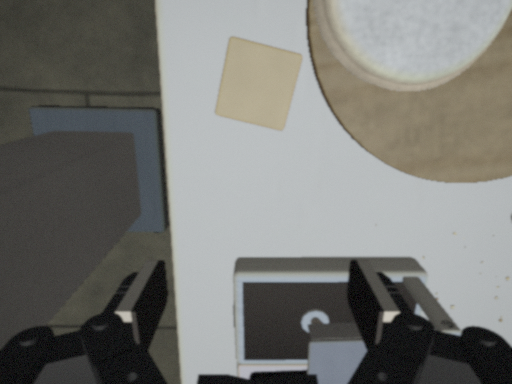

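Cube A is at (440,262), with the wooden board too near its right side, so I'll grip it along its other pair of faces.

```bash
python3 -m handwheel '0 2 0 0 0 0.12 7;0 4 0 0 0 0.24 7;0 6 0 0 0 0.36 7;0 7.9 0 0 0 0.48 7;0 7.9 0 0 0 0.6 7;0 7.9 0 0 0 0.72 7;0 7.9 0 0 0 0.84 7;0 7.9 0 0 0 0.96 7;0 7.9 0 0 0 1.08 7;0 7.9 0 0 0 1.2 7'
python3 -m handwheel '0 0 -2 0 0 0.12 7;0 0 -4 0 0 0.139 7;0 0 -6 0 0 0.139 7;0 0 -6 0 0 0.139 7;0 0 -6 0 0 0.139 7;0 0 -6 0 0 0.139 7'
python3 - <<'E'
from h import *
p=cap('wrist');cube(p,(440,262),52,40)
E
```

```text
time: 26.75
eef_pos: [443.9, 260.7, 164.0]
ee_rot: [[-0.94, 0.341, 0.002], [0.341, 0.94, 0.0], [-0.002, 0.001, -1.0]]
wrist_force: [-0.9, 0.1, -0.2]
gripper_width: 70.4
grasp_force: 0.0
time: 27.25
eef_pos: [443.8, 261.7, 104.5]
ee_rot: [[-0.977, 0.212, 0.003], [0.212, 0.977, 0.001], [-0.002, 0.001, -1.0]]
wrist_force: [0.9, -0.6, 0.3]
gripper_width: 70.2
grasp_force: 0.0
cube 6937 [439.7 261.9] [50.1 48.2] 77.8 z 49.8 col [152. 144. 122.]
tcp 27.25 [443.8 261.7 104.5] ytool 77.8 [ 17.  10. 108.  -0.  62. -61.]
```

```bash
python3 -m handwheel '-0.4 0 -2 0 0 0 7;-0.4 0 -4 0 0 0 7;-0.4 0 -6 0 0 0 7;-0.4 0 -7.5 0 0 0 7;-0.4 0 -7.5 0 0 0 7;-0.4 0 -7.5 0 0 0 4;-0.4 0 -7.5 0 0 0 4;-0.4 0 -7.5 0 0 0 4;-0.4 0 -7.5 0 0 0 4;-0.4 0 -7.5 0 0 0 4' 40
python3 -m handwheel '0 0 0 0 0 0 4;0 0 3 0 0 0 4;0 0 7 0 0 0 4;0 0 11 0 0 0 4;0 0 15 0 0 0 4;0 -2 16 0 0 -0.12 4;0 -5 16 0 0 -0.24 4;0 -9 16 0 0 -0.36 4;0 -13 16 0 0 -0.48 4;1 -17 16 0 0 -0.6 4'
python3 -m handwheel '2 -3.5 0 0 0 -0.12 4;4 -7 0 0 0 -0.24 4;6 -10 0 0 0 -0.36 4;6 -10.5 0 0 0 -0.48 4;6 -10.7 0 0 0 -0.6 4;6 -10.7 0 0 0 -0.72 4;6 -10.7 0 0 0 -0.735 4;6 -10.7 0 0 0 -0.735 4;6 -10.7 0 0 0 -0.735 4'
```

```text
time: 28.13
eef_pos: [439.7, 262.6, 29.6]
ee_rot: [[-0.978, 0.21, 0.003], [0.21, 0.978, 0.001], [-0.003, 0.002, -1.0]]
wrist_force: [-0.5, 0.0, 7.2]
gripper_width: 49.6
grasp_force: 43.3
time: 28.97
eef_pos: [446.5, 91.1, 187.8]
ee_rot: [[-0.685, 0.728, -0.001], [0.728, 0.685, 0.0], [0.001, -0.0, -1.0]]
wrist_force: [0.8, -0.0, -0.7]
gripper_width: 49.3
grasp_force: 42.6
time: 29.72
eef_pos: [507.9, -14.7, 187.8]
ee_rot: [[-0.027, 1.0, -0.0], [1.0, 0.027, 0.0], [0.0, -0.0, -1.0]]
wrist_force: [0.3, -0.3, -0.9]
gripper_width: 49.5
grasp_force: 42.5
```

```bash
python3 -m handwheel '0.3 -0.2 -3 0 0 0 4;0.3 -0.2 -6 0 0 0 4;0.3 -0.2 -9 0 0 0 4;0.3 -0.2 -11 0 0 0 4;0.3 -0.2 -11 0 0 0 4;0.3 -0.2 -11 0 0 0 4'
python3 - <<'E'
from h import *
cube(cap('wrist'),(511,-75),85,60)
E
```

```text
time: 30.22
eef_pos: [510.3, -16.5, 77.2]
ee_rot: [[-0.026, 1.0, -0.002], [1.0, 0.026, 0.001], [0.001, -0.002, -1.0]]
wrist_force: [-0.6, -0.4, -0.5]
gripper_width: 49.0
grasp_force: 42.5
cube 781 [511.5 -53.3] [49.7  7.2] 0.4 z 85.6 col [165. 160. 139.]
tcp 30.2167 [510.3 -16.5  77.2] ytool 1.5 [-15.  12. 110.   0.  59. -17.]
```

```bash
python3 -m handwheel '0 -0.1 -0.6 0 0 0 4;0 -0.1 -1.2 0 0 0 4;0 -0.1 -1.4 0 0 0 4;0 -0.1 -1.5 0 0 0 4;0 -0.1 -1.5 0 0 0 4;0 -0.1 -1.5 0 0 0 4'
python3 -m handwheel '0 0 -0.05 0 0 0 4;0 0 -0.05 0 0 0 6.5;0 0 -0.05 0 0 0 7;0 0 -0.05 0 0 0 7;0 0 3 0 0 0 7;0 0 7 0 0 0 7;0 0 11 0 0 0 8;0 0 14 0 0 0 8;-3 -3 17 0 0 0 8;-4.5 -6 20 0 0 0 8'
python3 -m handwheel '-2 -4 4 0 0 0 4;-2 -8 6 0 0 0 4;-2 -12 6 0 0 0 4;-2 -14 6 0 0 0 4;-2 -14 6 0 0 0 4'
python3 - <<'E'
from h import *
p=cap('wrist');save(p,'w9')
cube(p,(511,-105),84,150)
for n in ['guard_tab','guard_hinge','toggle_tip','cold_plate']: print(n,[(round(d['p'],2),w(p,d['point']).round().tolist()) for d in spot_point(p,n)][:2])
E
```

```text
time: 30.77
eef_pos: [511.2, -17.9, 62.9]
ee_rot: [[-0.024, 1.0, 0.0], [1.0, 0.024, -0.0], [-0.0, 0.0, -1.0]]
wrist_force: [0.4, 0.8, -1.4]
gripper_width: 49.5
grasp_force: 42.5
time: 31.6
eef_pos: [470.2, -68.5, 255.4]
ee_rot: [[-0.028, 1.0, 0.0], [1.0, 0.028, 0.0], [0.0, 0.0, -1.0]]
wrist_force: [1.1, -0.4, -0.8]
gripper_width: 80.1
grasp_force: 0.0
time: 32.02
eef_pos: [450.8, -214.9, 315.5]
ee_rot: [[-0.018, 1.0, 0.002], [1.0, 0.018, -0.004], [-0.004, 0.002, -1.0]]
wrist_force: [0.9, -0.8, -0.5]
gripper_width: 39.9
grasp_force: 0.0
cube 2499 [512.4 -83.1] [50.3 38.7] 1.0 z 85.8 col [175. 170. 153.]
cube 2880 [ 511.4 -131.8] [50.1 51. ] 1.2 z 85.8 col [179. 174. 157.]
cube 2211 [ 512.5 -190. ] [48.3 49.3] 1.2 z 81.8 col [180. 171. 147.]
tcp 32.0167 [ 450.8 -214.9  315.5] ytool 1.0 [-39.  -5.  98.  -0.  86. -40.]
guard_tab [(0.68, [513.0, -187.0, 54.0])]
guard_hinge []
toggle_tip [(0.32, [470.0, -600.0, -4.0])]
cold_plate [(0.91, [510.0, -105.0, -1.0])]
```

View pics/w9.png

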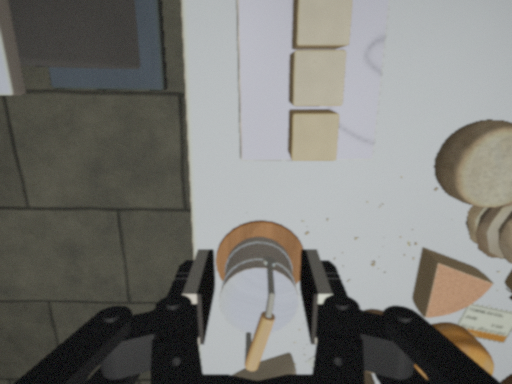

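Three cubes are visible on the marble, spaced and flat at (511,-83/-132/-190); the fourth is beyond the picture's top. Next is the guard tab.

```bash
python3 -m handwheel '0 3 0 0 0 0.12 4;0 7 0 0 0 0.24 4;0 11 0 0 0 0.36 4;0 15 0 0 0 0.48 4;0 18 0 0 0 0.6 4;0 21 0 0 0 0.72 4;0 24 0 0 0 0.84 4;0 26 0 0 0 0.96 4;0 28 0 0 0 1.08 4;0 28.2 0 0 0 1.2 4'
python3 -m handwheel '0 0 -2 0 0 0.12 4;0 0 -5 0 0 0.24 4;0 0 -8 0 0 0.36 4;0 0 -9 0 0 0.371 4;0 0 -9 0 0 0.371 4;0 0 -9 0 0 0.371 4'
python3 - <<'E'
from h import *
p=cap('wrist');save(p,'w10');X=cloud(p)
cube(p,(511,-17),82,45)
for n in ['guard_tab','guard_hinge','toggle_tip','cold_plate']: print(n,[(round(d['p'],2),w(p,d['point']).round().tolist()) for d in spot_point(p,n)][:2])
m=(X[...,2]>85)&(X[...,2]<112)&(X[...,0]>425)&(X[...,0]<600)&(abs(X[...,1]-70)<60)&(p['z_map']>0)
P=X[m];t=P[P[:,0]<474];f=P[P[:,0]>490]
for a in(t,f):
  if len(a): print(len(a),a.min(0).round(),a.max(0).round(),np.median(a,0).round(1))
E
```

```text
time: 33.1
eef_pos: [450.1, 76.9, 313.9]
ee_rot: [[-0.944, 0.329, -0.0], [0.329, 0.944, 0.001], [0.001, 0.001, -1.0]]
wrist_force: [0.4, -0.3, 0.3]
gripper_width: 39.6
grasp_force: 0.0
time: 33.6
eef_pos: [451.0, 73.4, 224.6]
ee_rot: [[-1.0, -0.022, -0.0], [-0.022, 1.0, 0.0], [0.0, 0.0, -1.0]]
wrist_force: [0.6, -0.5, 0.6]
gripper_width: 39.9
grasp_force: 0.0
cube 926 [510.7 -55.5] [49.3 12.8] 1.6 z 85.3 col [161.  155.  133.5]
cube 3007 [511.9 -16.3] [50.1 48.1] 1.2 z 81.8 col [165. 157. 133.]
tcp 33.6 [451.   73.4 224.6] ytool 91.3 [ -6.  -8. 111.   0.  76. -97.]
guard_tab [(0.66, [453.0, 71.0, 99.0])]
guard_hinge [(0.76, [575.0, 70.0, 93.0]), (0.75, [486.0, 83.0, 79.0])]
toggle_tip [(0.65, [489.0, 86.0, 78.0])]
cold_plate [(0.57, [510.0, -100.0, -2.0])]
624 [438.  63.  96.] [474.  73. 108.] [454.5  68.  105.5]
6742 [490.  35.  85.] [576. 115. 103.] [531.2  72.   98.9]
```

View pics/w10.png

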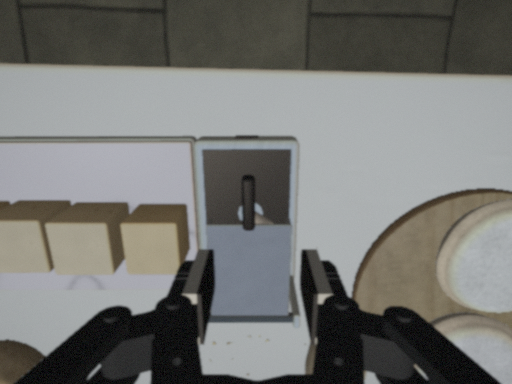

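The tab is at (453,69), z≈99. The toggle bat is visible leaning to +y, near pixel (248,205).

```bash
python3 -m handwheel '0.2 -0.4 -3 0 0 0 4;0.2 -0.4 -6 0 0 0 4;0.2 -0.4 -8 0 0 0 4;0.2 -0.4 -8 0 0 0 4;0.2 -0.4 -8 0 0 0 4;0.2 -0.4 -8 0 0 0 4;0.2 -0.4 -8 0 0 0 4'
```

```text
time: 34.43
eef_pos: [454.8, 68.7, 146.3]
ee_rot: [[-1.0, -0.024, 0.004], [-0.024, 1.0, -0.0], [-0.004, -0.001, -1.0]]
wrist_force: [-0.2, -0.1, -0.3]
gripper_width: 39.9
grasp_force: 0.0
```

```bash
python3 -m handwheel '0 0 -2 0 0 0 4;0 0 -4 0 0 0 4;-0.1 0 -4.7 0 0 0 4;-0.1 0 -4.7 0 0 0 4;-0.1 0 -4.7 0 0 0 0.5;-0.1 0 -4.7 0 0 0 0.5;-0.1 0 -4.7 0 0 0 0.5;-0.1 0 -4.7 0 0 0 0.5;-0.1 0 -4.7 0 0 0 0.5' 20
```

```text
time: 35.18
eef_pos: [453.4, 67.0, 98.5]
ee_rot: [[-1.0, -0.025, 0.003], [-0.025, 1.0, -0.004], [-0.003, -0.004, -1.0]]
wrist_force: [-0.6, -9.3, 0.4]
gripper_width: 9.2
grasp_force: 24.5
```

```bash
python3 -m handwheel '0.1 -0.1 1.2 0 0 0 0.5;0.24 -0.15 2.34 0 0 0 0.5;0.5 -0.15 3.5 0 0 0 0.5;0.93 -0.15 4.6 0 0 0 0.5;1.45 -0.12 5.65 0 0 0 0.5;2.06 -0.1 6.66 0 0 0 0.5;2.06 -0.1 6.66 0 0 0 0.5'
python3 -m handwheel '0.75 0 0.95 0 0 0 0.5;1.52 0 1.8 0 0 0 0.5;2.4 0.05 2.6 0 0 0 0.5;3.36 0.1 3.27 0 0 0 0.5;4.4 0.1 3.9 0 0 0 0.5;5.46 0.13 4.34 0 0 0 0.5;5.46 0.13 4.34 0 0 0 0.5'
```

```text
time: 35.77
eef_pos: [474.7, 67.3, 166.3]
ee_rot: [[-1.0, -0.024, 0.003], [-0.024, 1.0, -0.001], [-0.003, -0.001, -1.0]]
wrist_force: [1.0, -3.7, 0.5]
gripper_width: 9.9
grasp_force: 25.1
time: 36.35
eef_pos: [528.0, 68.7, 207.3]
ee_rot: [[-1.0, -0.024, -0.001], [-0.024, 1.0, -0.001], [0.001, -0.001, -1.0]]
wrist_force: [-1.0, -3.9, 0.9]
gripper_width: 9.5
grasp_force: 25.0
```

```bash
python3 -m handwheel '1.1 0 0.35 0 0 0 0.5;2.27 0.05 0.63 0 0 0 0.5;3.3 0.05 0.75 0 0 0 0.5;4.28 0.1 0.8 0 0 0 0.5;5.3 0.1 0.75 0 0 0 0.5;6.4 0.1 0.6 0 0 0 0.5;6.4 0.1 0.6 0 0 0 0.5;6.4 0.1 0.6 0 0 0 0.5'
python3 -m handwheel '0 0 0 0 0 0 3;0 0 0 0 0 0 4;0 0 0 0 0 0 4;0 0 3 0 0 0 4;0 0 6 0 0 0 4;-4 0 6 0 0 0 4;-8 0 6 0 0 0 4;-12 0 6 0 0 0 2;-16 1 6 0 0 0 0;-16 2 6 0 0 0 0'
python3 - <<'E'
from h import *
p=cap('wrist');save(p,'w11');X=cloud(p);print(p['st']['eef_pos'])
for n in ['guard_tab','guard_hinge','toggle_tip','cold_plate']: print(n,[(round(d['p'],2),w(p,d['point']).round().tolist()) for d in spot_point(p,n)][:2])
m=(X[...,2]>55)&(X[...,2]<90)&(abs(X[...,0]-493)<35)&(abs(X[...,1]-72)<45)&(p['z_map']>0)
P=X[m];print(len(P),P.min(0).round(),P.max(0).round(),np.median(P,0).round())
E
```

```text
time: 37.02
eef_pos: [591.2, 70.2, 212.8]
ee_rot: [[-1.0, -0.024, 0.0], [-0.024, 1.0, -0.0], [-0.0, -0.0, -1.0]]
wrist_force: [1.4, -1.9, -1.3]
gripper_width: 9.6
grasp_force: 25.3
time: 37.85
eef_pos: [424.0, 91.0, 271.0]
ee_rot: [[-1.0, -0.024, -0.006], [-0.024, 1.0, 0.001], [0.006, 0.001, -1.0]]
wrist_force: [1.0, -0.1, -1.4]
gripper_width: 3.9
grasp_force: 0.0
[424.01288293  91.01752916 270.95665445]
guard_tab []
guard_hinge []
toggle_tip [(0.62, [488.0, 85.0, 80.0])]
cold_plate [(0.57, [510.0, -107.0, -2.0])]
202 [487.  72.  55.] [498.  92.  79.] [490.  82.  73.]
```

View pics/w11.png

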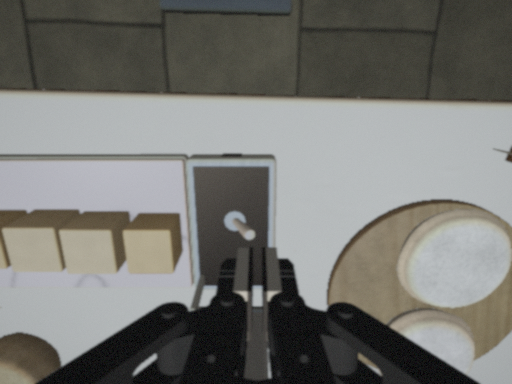

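The guard stands open and the toggle at (240,228) leans to +y. I'll go beside it with closed fingers and push toward the marble.

```bash
python3 -m handwheel '3 2 -3 0 0 0 0;6.5 3.4 -7 0 0 0 0;6.8 3.4 -11 0 0 0 0;6.8 3.4 -14 0 0 0 0;6.8 3.4 -16 0 0 0 0;6.8 3.4 -16 0 0 0 0;6.8 3.4 -16 0 0 0 0;6.8 3.4 -16 0 0 0 0'
python3 -m handwheel '0 0 0 0 0 0 0;0 0 0 0 0 0 0'
```

```text
time: 38.77
eef_pos: [501.4, 123.8, 114.9]
ee_rot: [[-1.0, -0.024, 0.003], [-0.024, 1.0, -0.0], [-0.003, -0.0, -1.0]]
wrist_force: [-0.6, 1.5, 0.2]
gripper_width: 0.3
grasp_force: 0.0
time: 38.93
eef_pos: [501.2, 124.0, 115.5]
ee_rot: [[-1.0, -0.024, 0.005], [-0.024, 1.0, 0.0], [-0.005, -0.0, -1.0]]
wrist_force: [-0.2, 0.1, 0.0]
gripper_width: -0.1
grasp_force: 0.0
```

```bash
python3 -m handwheel '-0.4 0 -1.5 0 0 0 0;-0.8 0 -3 0 0 0 0;-0.8 0 -3.6 0 0 0 0;-0.8 0 -3.6 0 0 0 0;-0.8 -1 -3.6 0 0 0 0;-0.8 -1.8 -3.6 0 0 0 0;-0.8 -2.6 -3.6 0 0 0 0;-0.8 -3.4 -3.6 0 0 0 0;-0.8 -3.8 -3.6 0 0 0 0;-0.8 -3.8 -3.6 0 0 0 0'
python3 -m handwheel '0 -0.4 0 0 0 0 0;0 -0.8 0 0 0 0 0;0 -1.2 0 0 0 0 0;0 -1.4 0 0 0 0 0;0 -1.4 0 0 0 0 0'
```

```text
time: 39.77
eef_pos: [491.7, 84.8, 77.4]
ee_rot: [[-1.0, -0.023, 0.001], [-0.023, 1.0, -0.0], [-0.001, -0.0, -1.0]]
wrist_force: [0.2, 0.4, 0.3]
gripper_width: 0.1
grasp_force: 0.0
time: 40.18
eef_pos: [491.2, 72.0, 76.8]
ee_rot: [[-1.0, -0.024, -0.0], [-0.024, 1.0, 0.0], [0.0, 0.0, -1.0]]
wrist_force: [-0.2, 1.0, -0.8]
gripper_width: 0.0
grasp_force: 0.4
```

```bash
python3 -m handwheel '0 -0.2 0 0 0 0 0;0 -0.4 0 0 0 0 0;0 -0.4 0 0 0 0 0;0 -0.4 0 0 0 0 0'
python3 -m handwheel '0 -0.2 0 0 0 0 0;0 -0.3 0 0 0 0 0;0 -0.3 0 0 0 0 0;0 -0.3 0 0 0 0 0'
```

```text
time: 40.52
eef_pos: [491.1, 71.0, 76.9]
ee_rot: [[-1.0, -0.023, 0.0], [-0.023, 1.0, 0.006], [-0.0, 0.006, -1.0]]
wrist_force: [0.9, 13.8, -1.2]
gripper_width: -0.1
grasp_force: 6.3
time: 40.85
eef_pos: [491.0, 70.3, 76.8]
ee_rot: [[-1.0, -0.023, 0.0], [-0.023, 1.0, 0.01], [-0.001, 0.01, -1.0]]
wrist_force: [2.3, 24.3, -0.5]
gripper_width: -0.2
grasp_force: 11.0
```

At the stop (force rising to 24 N). I'll back off, rise and look.

```bash
python3 -m handwheel '0 2 0 0 0 0 0;0 4 0 0 0 0 0;0 4.5 1 0 0 0 0;0 4 5 0 0 0 0;0 4 9 0 0 0 0;-1 3 13 0 0 0 0;-4 2 17 0 0 0 0;-8 2 19 0 0 0 0;-11 2 20 0 0 0 0;-11 2 20 0 0 0 0'
python3 - <<'E'
from h import *
p=cap('wrist');save(p,'w12');X=cloud(p);print(p['st']['eef_pos'])
for n in ['guard_tab','guard_hinge','toggle_tip']: print(n,[(round(d['p'],2),w(p,d['point']).round().tolist()) for d in spot_point(p,n)][:2])
m=(X[...,2]>55)&(X[...,2]<90)&(abs(X[...,0]-493)<35)&(abs(X[...,1]-72)<45)&(p['z_map']>0)
P=X[m];print(len(P),P.min(0).round(),P.max(0).round(),np.median(P,0).round())
q=cap('scene')
for n in ['guard_tab','guard_hinge']: print(n,[(round(d['p'],2),w(q,d['point']).round().tolist()) for d in spot_point(q,n)][:2])
E
```

```text
time: 41.68
eef_pos: [378.9, 84.8, 282.3]
ee_rot: [[-1.0, -0.025, 0.009], [-0.025, 1.0, -0.002], [-0.009, -0.002, -1.0]]
wrist_force: [-0.6, -0.6, -0.2]
gripper_width: -0.2
grasp_force: 0.0
[378.88782644  84.79141495 282.30367494]
guard_tab []
guard_hinge []
toggle_tip [(0.73, [490.0, 48.0, 77.0])]
153 [487.  46.  55.] [498.  66.  79.] [490.  54.  72.]
guard_tab [(0.61, [591.0, 71.0, 210.0])]
guard_hinge [(0.62, [515.0, -17.0, 57.0])]
```

Toggle is on (tip now at y=48). Back to the tab at (592,71,211).

```bash
python3 -m handwheel '4 -0.3 0 0 0 0 2;8 -0.7 0 0 0 0 4;12 -1.2 0 0 0 0 4;16 -1.4 0 0 0 0 4;20 -1.4 0 0 0 0 4;21 -1.4 0 0 0 0 4;21 -1.4 0 0 0 0 4;21 -1.4 0 0 0 0 4;21 -1.4 0 0 0 0 4'
```

```text
time: 42.78
eef_pos: [590.6, 71.2, 276.2]
ee_rot: [[-1.0, -0.024, -0.002], [-0.024, 1.0, 0.0], [0.002, 0.0, -1.0]]
wrist_force: [-0.3, -0.3, 1.1]
gripper_width: 39.7
grasp_force: 0.0
```

```bash
python3 -m handwheel '0.1 -0.1 -2 0 0 0 4;0.1 -0.1 -4 0 0 0 4;0.1 -0.1 -6.3 0 0 0 4;0.1 -0.1 -6.3 0 0 0 4;0.1 -0.1 -6.3 0 0 0 0.5;0.1 -0.1 -6.3 0 0 0 0.5;0.1 -0.1 -6.3 0 0 0 0.5;0.1 -0.1 -6.3 0 0 0 0.5;0.1 -0.1 -6.3 0 0 0 0.5' 20
```

```text
time: 43.53
eef_pos: [593.3, 70.1, 216.2]
ee_rot: [[-1.0, -0.024, 0.003], [-0.024, 1.0, -0.0], [-0.003, -0.0, -1.0]]
wrist_force: [-0.8, 0.1, 5.9]
gripper_width: 9.7
grasp_force: 24.7
```

```bash
python3 -m handwheel '-1 0 0.1 0 0 0 0.5;-2.1 0 0.15 0 0 0 0.5;-3.1 0 0.1 0 0 0 0.5;-4.1 0 0 0 0 0 0.5;-5.3 0 -0.3 0 0 0 0.5;-6.4 -0.05 -0.65 0 0 0 0.5;-7.5 -0.1 -1.15 0 0 0 0.5;-8.5 -0.15 -1.7 0 0 0 0.5;-9.4 -0.15 -2.4 0 0 0 0.5;-10.3 -0.2 -3.15 0 0 0 0.5'
python3 -m handwheel '-0.8 0 -0.85 0 0 0 0.5;-1.54 0 -1.8 0 0 0 0.5;-2.15 0 -2.8 0 0 0 0.5;-2.67 -0.05 -3.9 0 0 0 0.5;-3.05 -0.05 -5 0 0 0 0.5;-3.36 -0.05 -6.1 0 0 0 0.5;-3.55 -0.1 -7.3 0 0 0 0.5;-3.55 -0.1 -7.3 0 0 0 0.5'
```

```text
time: 44.37
eef_pos: [490.6, 67.6, 184.9]
ee_rot: [[-1.0, -0.024, 0.005], [-0.024, 1.0, -0.001], [-0.005, -0.001, -1.0]]
wrist_force: [0.1, -0.9, 5.2]
gripper_width: 9.7
grasp_force: 25.1
time: 45.03
eef_pos: [453.7, 66.8, 108.0]
ee_rot: [[-1.0, -0.024, 0.0], [-0.024, 1.0, -0.0], [-0.0, -0.001, -1.0]]
wrist_force: [0.8, -2.9, -0.0]
gripper_width: 9.1
grasp_force: 23.1
```

```bash
python3 -m handwheel '0 0.1 -0.4 0 0 0 0.5;0 0.1 -0.8 0 0 0 0.5;0 0.1 -1.1 0 0 0 0.5;0 0.1 -1.2 0 0 0 0.5;0 0.1 -1.2 0 0 0 0.5;0 0.1 -1.2 0 0 0 0.5'
```

```text
time: 45.53
eef_pos: [453.4, 67.0, 97.6]
ee_rot: [[-1.0, -0.025, -0.002], [-0.025, 1.0, -0.002], [0.002, -0.002, -1.0]]
wrist_force: [-3.7, -8.0, 0.2]
gripper_width: 9.7
grasp_force: 23.2
```

```bash
python3 -m handwheel '0 0.1 -0.2 0 0 0 0.5;0 0.1 -0.3 0 0 0 0.5;0 0.1 -0.3 0 0 0 0.5;0 0.1 -0.3 0 0 0 0.5'
python3 -m handwheel '0 0 0 0 0 0 2;0 0 0 0 0 0 3.5;0 0 0 0 0 0 4;0 0 3 0 0 0 4;0 0 6 0 0 0 1;0 0 6 0 0 0 0;0 0 6 0 0 0 0;0 0 6 0 0 0 0'
```

```text
time: 45.87
eef_pos: [453.6, 67.1, 96.3]
ee_rot: [[-1.0, -0.025, -0.003], [-0.025, 1.0, -0.004], [0.003, -0.004, -1.0]]
wrist_force: [-10.4, -11.1, 16.7]
gripper_width: 9.4
grasp_force: 25.4
time: 46.53
eef_pos: [453.5, 69.4, 154.0]
ee_rot: [[-1.0, -0.024, -0.001], [-0.024, 1.0, 0.0], [0.001, 0.0, -1.0]]
wrist_force: [-0.8, -0.6, -0.8]
gripper_width: 0.3
grasp_force: 0.0
```

Pressed to its stop. I'll press the tab once from above with closed fingers to be sure.

```bash
python3 -m handwheel '0 -0.1 -1 0 0 0 0;0 -0.1 -2 0 0 0 0;0 -0.1 -2.7 0 0 0 0;0 -0.1 -3 0 0 0 0;0 -0.1 -3.2 0 0 0 0;0 -0.1 -3.3 0 0 0 0;0 -0.1 -3.3 0 0 0 0;0 -0.1 -3.3 0 0 0 0'
```

```text
time: 47.2
eef_pos: [454.1, 68.1, 121.8]
ee_rot: [[-1.0, -0.024, 0.001], [-0.024, 1.0, -0.0], [-0.001, -0.0, -1.0]]
wrist_force: [-0.4, 0.7, -0.4]
gripper_width: -0.1
grasp_force: 0.0
```

```bash
python3 -m handwheel '0 0 -0.2 0 0 0 0;0 0 -0.4 0 0 0 0;0 0 -0.5 0 0 0 0;0 0 -0.5 0 0 0 0;0 0 -0.5 0 0 0 0'
```

```text
time: 47.62
eef_pos: [454.6, 68.0, 119.1]
ee_rot: [[-1.0, -0.025, 0.001], [-0.025, 1.0, -0.0], [-0.001, -0.001, -1.0]]
wrist_force: [-7.9, 0.2, 18.1]
gripper_width: 0.2
grasp_force: 9.2
```

Firm stop (18 N). Retreat and do a final check.

```bash
python3 -m handwheel '0 0 2 0 0 0 0;0 0 6 0 0 0 0;-1 0 10 0 0 0 0;-4 0 14 0 0 0 0;-7 0 17 0 0 0 0;-7 0 18 0 0 0 0;-7 0 18 0 0 0 0;-7 0 18 0 0 0 0;-7 0 18 0 0 0 0'
python3 - <<'E'
from h import *
p=cap('wrist');X=cloud(p);print(p['st']['eef_pos'],p['st']['time'])
print('marble');cube(p,(511,-60),84,100)
m=(X[...,2]>85)&(X[...,2]<125)&(abs(X[...,0]-510)<85)&(abs(X[...,1]-70)<40)&(p['z_map']>0)
for a,b in((430,478),(485,520),(520,555)):
  P=X[m&(X[...,0]>a)&(X[...,0]<b)];print(a,len(P),np.median(P,0).round(1) if len(P) else 0)
for c in('scene','top'):
  q=cap(c);save(q,'end_'+c)
  for n in ['guard_tab','can_foot','can_handle','cube_1_mid','white_brick']: print(c,n,[(round(d['p'],2),w(q,d['point']).round().tolist()) for d in spot_point(q,n)][:3])
a=cv2.resize(cap('top')['color'][150:270,150:410,::-1],(780,360),interpolation=cv2.INTER_CUBIC)
b=cv2.resize(p['color'][:,:,::-1],(320,240));b=np.hstack([b,np.zeros((240,460,3),np.uint8)])
cv2.imwrite('pics/end.png',np.vstack([a,b]))
E
```

```text
time: 48.37
eef_pos: [383.7, 68.1, 295.3]
ee_rot: [[-1.0, -0.024, -0.002], [-0.024, 1.0, 0.0], [0.002, 0.0, -1.0]]
wrist_force: [0.5, 1.2, 0.7]
gripper_width: 0.1
grasp_force: 0.0
[383.72903869  68.10311013 295.25121569] 48.3667
marble
cube 4198 [ 510.5 -103.4] [110.   51.3] 88.9 z 85.8 col [186. 181. 164.]
cube 1724 [511.4 -16.3] [49.7 48.2] 1.4 z 81.8 col [188. 179. 155.]
tcp 48.3667 [383.7  68.1 295.3] ytool 91.4 [ -8. -22. 115.  -0.  87. -99.]
430 307 [452.4  68.4 100.3]
485 54 [491.   36.5  96.7]
520 0 0
scene guard_tab []
scene can_foot [(0.73, [459.0, -378.0, 9.0])]
scene can_handle [(0.65, [457.0, -376.0, 159.0])]
scene cube_1_mid [(0.48, [512.0, -16.0, 58.0])]
scene white_brick [(0.67, [693.0, 175.0, 1.0]), (0.26, [510.0, -102.0, 1.0])]
top guard_tab [(0.6, [446.0, 71.0, 96.0]), (0.45, [692.0, 173.0, 0.0])]
top can_foot [(0.9, [457.0, -380.0, 6.0])]
top can_handle [(0.67, [510.0, -134.0, 60.0]), (0.66, [456.0, -384.0, 155.0])]
top cube_1_mid [(0.72, [440.0, 533.0, 1.0]), (0.41, [510.0, -15.0, 53.0])]
top white_brick [(0.56, [690.0, 172.0, -0.0])]
```

View pics/end.png

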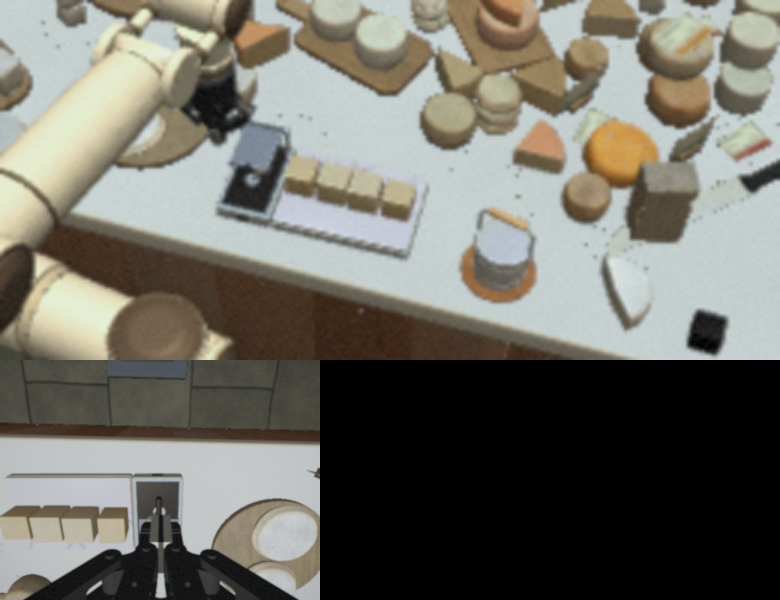

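The final picture shows all four cubes on the slab (crop 285–415), the can on the trivet at (500,255), and the guard shut with its tab top at z≈100.

```bash
python3 -c "
from rig import *
print(hand_in())"
```

```text
the job is handed in; nothing more can be done
None
```

The job is handed in at about 48 s of the 210 s: the can stands on the trivet, all four yellow cubes are on the marble unstacked, the toggle was flipped on and the guard is down at its stop; the last pictures confirm all but the toggle, last seen on before the guard covered it.

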